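Book in a screw bin: hang it up and hold its tag in the reader

TASK

Book in the screw bin: hang it level by its handle bar across both prongs of the hanger and let go of it. Then take the tall tag out of the rack, pass it upright down through the slot in the reader's guard plate until about its lower half is inside, and finish still gripping it there, keeping it still: do not let it drop in. Do not tip the bin over, and leave all the other things where they are.

Things in the scene. Friction and masses are not known exactly. Their poses are not given: they have to be found in the camera images.
- bin: green open screw bin, 90 x 116 x 60 mm (x, y, z), 0.2 to 0.45 kg, with a rigid steel bail handle standing up from its two y sides. Origin: centre of the underside; z up, y along the handle bar.
- bin_bar (a point): middle of the bin's handle bar, 145 mm above the bin's underside. The bar is a black round rod 12 mm thick along the bin's y axis, 116 mm free between its two 8 mm uprights (uprights at y = +-62 mm); clear space below the bar down to the bin's rim, 85 mm below the bar's axis.
- hanger: fixed stand with two parallel steel prongs (10 mm thick, at y = +-30 mm, fingers pass between), origin on the table under their seat. They point to -x from a crossbar (x from +71 mm, 226 mm high; post at x +85, 227 mm high), dip to the seat at x = 0 and turn up to tips at x = -24, 226 mm high. Base plate 12 mm thick, x -40 to +130, y +-60 mm.
- hanger_seat (a point): where the middle of the handle bar's axis lies when the bin hangs: 210 mm above the table over the hanger's origin, between the prongs, axes as hanger. The bar hangs along the hanger's y axis.
- tag: the tall tag: flat black hard-plastic plate 10 x 40 x 110 mm (x, y, z) with a small brass contact on each broad face, about 60 g, standing upright in one of the three pockets of the rack; the tallest of the three pieces there. Origin: centre of its lower end; z up along its length, x through its thickness. Symmetric.
- rack: fixed grey rack 50 x 170 x 40 mm (x, y, z), origin at the centre of its underside. Three pockets 14 x 44 mm at y = -55, 0, +55 mm, each 34 mm deep with floor 6 mm above the table, hold three upright pieces in any order.
- short_plate: bystander in the rack: plate 10 x 40 mm, only 75 mm tall, no brass. Origin: centre of the lower end.
- pin: bystander in the rack: round pin 11 mm thick, 80 mm tall. Origin: centre of the lower end.
- reader: fixed tag reader: white hollow housing 120 x 130 x 120 mm (x, y, z) with a clear rear side and a bare metal guard plate as its top. Origin: centre of its underside.
- reader_slot (a point): middle of the slot in the guard plate, on its upper face, 120 mm above the table, axes as reader. Slot straight down through the 10 mm plate: 12 mm along x, 42 mm along y (2 mm more than the tag each way), edges chamfered 2 mm. Empty below, down to the housing floor 112 mm under the plate's upper face; a tag let go drops in.
- screw_box: bystander: open green screw box, 60 x 80 x 45 mm, no handle.
- driver: bystander: screwdriver, 170 mm long.
- wrench: bystander: open-ended wrench, 160 mm long.
- reel: bystander: orange reel lying flat, 84 mm across, 32 mm high.
- oil_can: bystander: bare aluminium can, 52 mm across, 110 mm tall.

How it is judged:
On the way:
1. the bin hangs by its handle bar on both prongs, let go and still (contact force between bin and hanger above 1 N and contact force between bin and the fingers below 0.1 N and horizontal distance between bin_bar and hanger_seat below 0.025 m and z of bin_bar in the frame of hanger_seat between -0.015 and 0.015 m and angle between bin's own z axis and vertical below 0.35 rad and linear speed of bin below 0.05 m/s), for 0.3 s.
At the end, for the whole second after the job is handed in: Bin hangs untouched and still: bar middle within 25 mm sideways, 15 mm in height of the seat, tilt < 20 deg. Tag gripped (> 2 N) and still, its lower end 35-85 mm below the guard plate's top, within 8 mm of the slot's middle, 0.15 rad of vertical, 0.25 rad of the slot's direction (all of step 1 and z of tag in the frame of reader_slot between -0.085 and -0.035 m and horizontal distance between tag and reader_slot below 0.008 m and angle between tag's own z axis and vertical below 0.15 rad and angle between the x axis of tag and the x axis of reader, either way round below 0.25 rad and contact force between tag and the fingers above 2 N and linear speed of tag below 0.03 m/s); the arm keeps its last pose, push and grip.
It fails at once if the bin is tipped more than 45 degrees (angle between bin's own z axis and vertical above 0.785 rad).
It fails at once if a bystander is moved by more than 30 mm (distance of any of screw_box, driver, wrench, reel, oil_can, short_plate, pin from where it was at the start of the episode above 0.03 m).
It also fails if it takes over 64 s, if anything falls off the work surface, if the arm or the gripper's body presses on something with over 40 N, if the wrist force passes 120 N, or if a joint passes its speed limit or range.

ROBOT

A 6-joint arm with a two-finger parallel gripper is mounted at the origin on the work surface. World frame = base frame: x ahead of the robot, y to its left, z up, the work surface at z = 0. Lengths are in m, angles in rad, forces in N, time in s.
With the tool pointing down it reaches from about 0.375 to 0.9 m from the base axis. Payload 3.1 kg.
Tool frame: the origin (TCP) lies at the very end of the fingers, on their centre line; the grasp point (between the pads) lies 19 mm behind it; z points along the fingers, y is the line along which they close (so a half turn about z gives the same grasp; the last joint's range is limited). The gripper opens to 87 mm and grips with 3 to 60 N. Pads are 19 mm wide; open, the fingers measure 117 mm over their backs; the gripper's body (75 mm by 190 mm) begins 51 mm behind the grasp point.
Start: joints at [-1.446, 0.527, 1.433, -0, 1.181, -0.178], TCP at [0.187, -0.596, 0.223] pointing down, gripper open.
Joint ranges: [-3.08, 3.08], [-0.75, 2.2], [0.22, 2.44], [-1.43, 4.57], [0, 2.65], [-2.85, 2.85]. Speed limits (rad/s): [2.79, 2.79, 3.14, 3.14, 3.14, 3.14].

INTERFACE

Orientations are given as a unit quaternion [x, y, z, w].
In Python, from rig import robot gives the robot as it stands. The module is installed in compiled form; this text tells all that it offers.
- The arm moves only by the tool play_rows, never from a script. Its argument "steps" is one flat list of numbers, 5 for each row, row after row: the opening, from -1 (shut) to 1 (fully open), then the shift along the tool's x, y, z as a fraction of full scale, then the turn about the tool's z as a fraction of full scale. In form: [claw, tx, ty, tz, twist, claw, tx, ty, tz, twist, ...]. A call has exactly 10 rows; each row shifts and turns the commanded pose from where the row before left it, along the tool's axes as they then stand; what a row does not reach is not made up. Full scale, the value 1, is 0.03 m for a shift and 0.1 rad for a turn. A row lasts 1/10 s, in which the tool goes at most 50 mm and 8.59 degrees, less where a joint would pass 70% of its speed; a pose out of reach is approached as far as the arm can. A call with a number of a shift or a turn outside -1 to 1 is refused whole. A call with a gripper value outside its range is refused whole. The fingers move at their own pace and stop on an object; "grip_force" is the grip in N (left out, the last holds). Time passes only in rows, so rows that do not move let the fingers close, or fill a call up. It gives the time, the measured TCP pose, the force, the opening and the grip force at its end, in the units of the state.
- robot.get_obs(): the state, without advancing time (a new reading comes with each control period).
- robot.camera(name): name is "side" or "top"; returns a dict with "image" (400x640x3 uint8, red, green, blue), "mtx" (3x3 intrinsics, pixels), "rvec" (rotation vector, rad) and "tvec" (3), from world to camera coordinates, as OpenCV has them. Camera axes: x right, y down, z forward; pixel columns grow to the right and rows downward; lengths in m; the calibration is good to about 2 mm. A picture is of the moment at which its call begins. There is no depth.
- robot.hand_in(): hands the job in; it is judged then, once.
The state is a dict: "time": time; "q": joint angles; "joint_velocities": joint speeds; "joint_torque": joint torques, N m; "position": TCP position; "tool_rot": TCP orientation; "ft_force": force on the tool from outside, world axes, zero at the start; "moment": the same for the moment, N m; "grip_width": finger opening in m; "grip_force": force on a finger pad.
Only numpy, scipy, OpenCV 4.12 (cv2) and the standard library are available. Lean on these libraries where they do the work, as an engineer would, in place of code of your own. Each camera call takes 0.05 s, during which the arm holds its last target. There are 200 camera calls.

## Working session

There is one attempt and no reset: what is moved stays moved. The work goes in short steps, Python scripts to look and compute and a tool call to move; the robot and the scene stay as the last step left them, time stands still between calls to the robot, and variables do not carry over. Pictures are saved under pics/ and viewed, at most 13 in all, crops included, and the job is handed in when it is done.

Besides the shell and the picture viewer there is one more tool, called after "Request:" as name(argument=value, ...) on one line, values as JSON. play_rows: Moves the arm, as the interface text tells. Shift numbers are shares of 0.03 m and turn numbers shares of 0.1 rad, none past 1 either way. Its arguments: {"type":"object","properties":{"steps":{"type":"array"},"grip_force":{"type":"number"}},"required":["steps"]}

```bash
mkdir -p pics
cat > h.py <<'E'
import numpy as np, cv2
from rig import robot
from scipy.spatial.transform import Rotation as R
def cam(n):
    c=robot.camera(n); c['R']=cv2.Rodrigues(np.array(c['rvec'],float))[0]; c['t']=np.array(c['tvec'],float).ravel(); c['K']=np.array(c['mtx'],float); return c
def ray(c,p):
    d=c['R'].T@np.linalg.solve(c['K'],[p[0],p[1],1.]); return -c['R'].T@c['t'],d
def onz(c,p,z):
    o,d=ray(c,p); return o+d*(z-o[2])/d[2]
def tri(c1,p1,c2,p2):
    o1,d1=ray(c1,p1);o2,d2=ray(c2,p2)
    s=np.linalg.lstsq(np.c_[d1,-d2],o2-o1,rcond=None)[0]
    a=o1+d1*s[0];b=o2+d2*s[1]; return (a+b)/2,np.linalg.norm(a-b)
def proj(c,X): return cv2.projectPoints(np.array(X,float).reshape(-1,3),np.array(c['rvec'],float),c['t'],c['K'],None)[0].reshape(-1,2)
def save(c,n): cv2.imwrite('pics/'+n,c['image'][:,:,::-1])
E
python3 - <<'E'
from h import *
import pickle
for n in('side','top'):
    c=cam(n);save(c,n+'0.png');pickle.dump(c,open(n+'0.pkl','wb'));print(n,-c['R'].T@c['t'],c['R'][2],c['K'][0])
print(robot.get_obs())
E
```

```text
side [0.09260844 0.5483049  0.95519509] [ 0.44420489 -0.50349331 -0.74106444] [395.2939448    0.         323.10734167]
top [ 0.47505041 -0.01620429  1.2458311 ] [ 0.0851701   0.00797695 -0.99633449] [481.75222158   0.         314.66540418]
{'time': 0.1, 'q': array([-1.44550604e+00,  5.28332386e-01,  1.43375310e+00, -9.56459258e-06,
        1.18137615e+00, -1.78488713e-01]), 'joint_velocities': array([-5.38385788e-05, -6.38174292e-04, -3.81199711e-03, -4.19110352e-04,
        4.75087760e-04, -1.33617525e-03]), 'joint_torque': array([-2.74386375e-04, -4.40986454e+01, -1.77151179e+01,  6.34759362e-02,
        5.33817674e-02, -4.65963251e-05]), 'position': array([ 0.18690627, -0.59572868,  0.22170125]), 'tool_rot': array([ 9.88486243e-01,  1.51307880e-01,  2.04328876e-05, -9.34280794e-04]), 'ft_force': array([-0.21721089,  0.47611102,  0.19507849]), 'moment': array([-0.00533993, -0.02976587,  0.02369267]), 'grip_force': 0.0, 'grip_width': 0.08756292291091153}
```

View pics/side0.png

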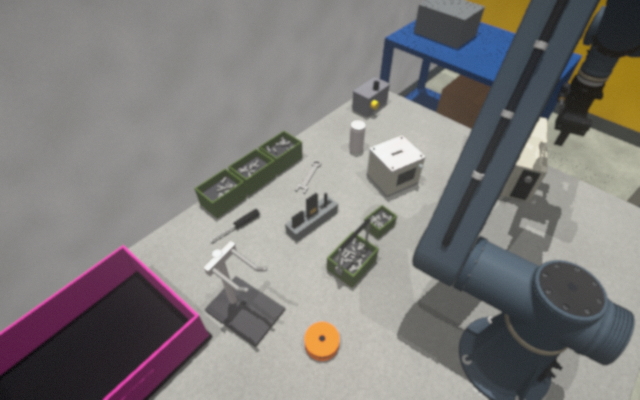

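View pics/top0.png

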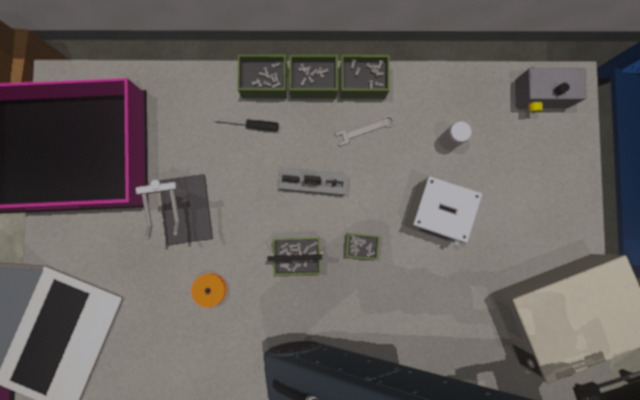

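The side view shows the hanger at about (240,285), bin at (352,255), rack at (312,215) with the tag in the middle, and reader at (397,165). In the top view the bin bar is at (295,259), hanger prongs at (147–178,190–235), rack at (313,183), and slot at (448,209). I'll zoom in for accurate pixels.

Run:
```python
import pickle,cv2,numpy as np
t=pickle.load(open('top0.pkl','rb'))['image'];s=pickle.load(open('side0.pkl','rb'))['image']
def crop(im,x0,y0,w,h,k,n):
    o=cv2.resize(im[y0:y0+h,x0:x0+w],None,fx=k,fy=k,interpolation=cv2.INTER_CUBIC)
    for x in range((x0+19)//20*20,x0+w,20):cv2.putText(o,str(x),((x-x0)*k,10),0,.35,(255,0,0));cv2.line(o,((x-x0)*k+k//2,12),((x-x0)*k+k//2,18),(255,0,0))
    for y in range((y0+19)//20*20,y0+h,20):cv2.putText(o,str(y),(0,(y-y0)*k+4),0,.35,(255,0,0));cv2.line(o,(25,(y-y0)*k+k//2),(32,(y-y0)*k+k//2),(255,0,0))
    return o
a=crop(t,130,165,200,110,4,'');cv2.imwrite('pics/tc.png',a[:,:,::-1])
b=crop(s,195,130,240,215,3,'');b=b[:600];cv2.imwrite('pics/sc.png',cv2.resize(b,None,fx=.92,fy=.92)[:,:,::-1] if b.shape[0]>600 else b[:,:,::-1])
```

```text
(no output)
```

View pics/tc.png

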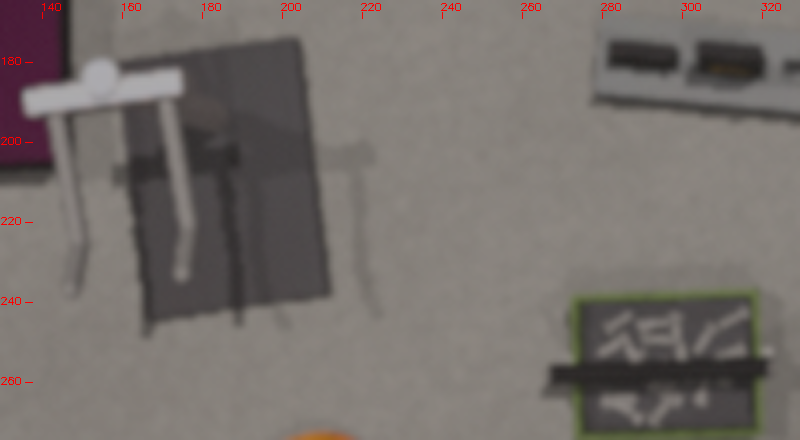

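View pics/sc.png

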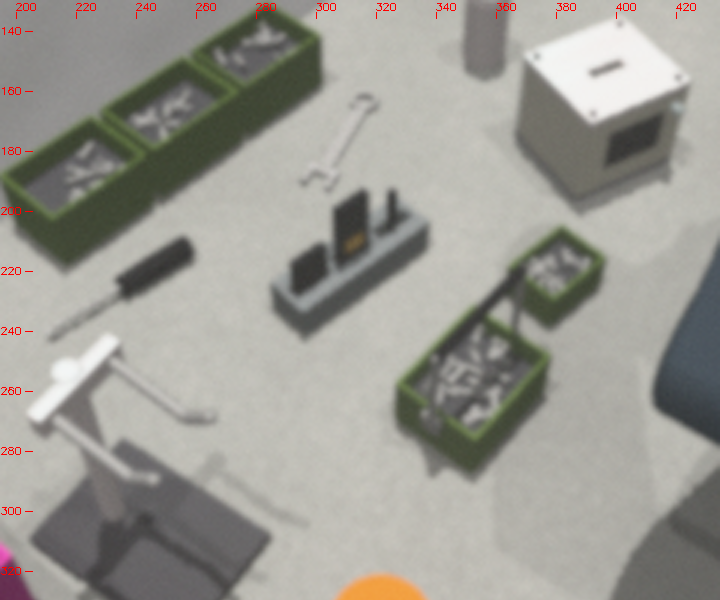

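Top crop: the bar runs (267.5,258.5)–(321.7,256.7), prong tips are at (148.7,238.7) and (175.2,234.5), and the base corners are visible. Side crop: tips are at (246.7,290) and (265,268.7), and the tag is the middle piece with brass at about (312,210).

Run:
```python
from h import *
import pickle
s=pickle.load(open('side0.pkl','rb'));t=pickle.load(open('top0.pkl','rb'))
np.set_printoptions(precision=4,suppress=True)
def blob(c,box,thr,name):
    x0,y0,x1,y1=box;g=c['image'][y0:y1,x0:x1].max(2)
    m=(g<thr).astype(np.uint8);n,l,st,ce=cv2.connectedComponentsWithStats(m)
    for i in range(1,n):
        if st[i,4]>5:
            pts=np.argwhere(l==i)[:,::-1].astype(np.float32)+[x0,y0]
            print(name,ce[i]+[x0,y0],st[i,4],np.array(cv2.minAreaRect(pts.astype(np.float32))[:2]).ravel(), cv2.boxPoints(cv2.minAreaRect(pts.astype(np.float32))).ravel())
for th in(70,90):
    blob(t,(430,195,465,222),th,'slotT');blob(s,(385,143,412,162),th,'slotS')
    blob(t,(276,170,350,196),th,'rackT')
blob(t,(262,250,328,266),50,'barT')
for n,a,b in [('tipL',(148.2,238.2),(246.2,289.5)),('tipR',(174.7,234),(264.5,268.2)),('cbL',(135,190),(206.2,268.5)),('cbR',(175.2,185),(232.8,243.5))]:
    print(n,tri(t,a,s,b))
for p in [(204,174),(212,238.5),(166.2,245)]: print('base',onz(t,p,.012))
b0,b1=onz(t,(267,258),.145),onz(t,(321.2,256.2),.145);print('bar@.145',b0,b1,(b0+b1)/2,np.linalg.norm(b0-b1))
print('bar in side',proj(s,[b0,b1,(b0+b1)/2]))
# top housing corner estimate of white reader plate
for c,n,box in((t,'T',(405,165,490,255)),(s,'S',(360,125,435,185))):
    x0,y0,x1,y1=box;g=c['image'][y0:y1,x0:x1].min(2)
    for th in(150,170,185):
        m=(g>th).astype(np.uint8);k=max(cv2.findContours(m,0,2)[0],key=cv2.contourArea);r=cv2.minAreaRect(k);print('plate',n,th,cv2.contourArea(k),(cv2.boxPoints(r)+[x0,y0]).ravel(),(cv2.approxPolyDP(k,5,True).reshape(-1,2)+[x0,y0]).ravel())
```

```text
slotT [447.1795 208.5897] 39 [447.15   208.55    15.1789   2.2136] [439.6 207.2 440.3 205.1 454.7 209.9 454.  212. ]
rackT [290.1919 178.9697] 99 [290. 179.   6.  16.] [282. 176. 298. 176. 298. 182. 282. 182.]
rackT [312.     180.3214] 140 [311.8648 180.3108  16.9331   8.8775] [302.7838 183.2973 304.2432 174.5405 320.9459 177.3243 319.4865 186.0811]
rackT [333.7692 182.3077] 39 [334.15   182.55     5.0912  13.7179] [327.   181.   340.58 179.06 341.3  184.1  327.72 186.04]
slotT [447.4386 208.7193] 57 [447.273  208.7378  16.1012   3.4555] [439.0703 208.0216 440.0865 204.7189 455.4757 209.454  454.4595 212.7567]
rackT [290.3906 178.7578] 128 [290.5308 178.7539  17.6129   7.318 ] [281.3384 181.2923 282.2462 174.0308 299.7231 176.2154 298.8154 183.4769]
rackT [311.4479 180.6771] 192 [311.5 180.5  11.   19. ] [302. 175. 321. 175. 321. 186. 302. 186.]
rackT [334.0526 182.4342] 76 [334. 183.   6.  16.] [326. 180. 342. 180. 342. 186. 326. 186.]
rackT [310.1701 192.0816] 147 [310.4836 192.1803  63.2845   2.4445] [278.8607 190.5328 279.082  188.0984 342.1066 193.8279 341.8853 196.2623]
barT [2
[... 278 characters left out ...]
float64(0.0012795052304716708))
cbR (array([0.5885, 0.2928, 0.2167]), np.float64(0.000923334939765979))
base [0.6396 0.2802 0.012 ]
base [0.4736 0.2555 0.012 ]
base [0.4564 0.3723 0.012 ]
bar@.145 [0.4303 0.1001 0.145 ] [ 0.435 -0.023  0.145] [0.4327 0.0386 0.145 ] 0.1231352713826746
bar in side [[339.9681 248.4565]
 [368.8536 218.7278]
 [354.8698 233.1198]]
plate T 150 2727.5 [413.4 223.8 429.4 175.8 482.8 193.6 466.8 241.6] [429 177 415 224 466 241 481 194]
plate T 170 2226.5 [415.5 222.5 430.3 178.1 480.1 194.7 465.3 239.1] [428 185 418 217 422 224 467 234 474 193 436 180]Traceback (most recent call last):
  File "<stdin>", line 25, in <module>
ValueError: max() iterable argument is empty
```

Run:
```python
from h import *
import pickle
s=pickle.load(open('side0.pkl','rb'));t=pickle.load(open('top0.pkl','rb'))
np.set_printoptions(precision=4,suppress=True)
print('tagtop',tri(t,(312,177.8),s,(311.5,195.7)), onz(t,(312,177.8),.116))
a,b=onz(t,(279,189.5),.0),onz(t,(342,195),.0);print('rack front edge',a,b,np.arctan2((a-b)[0]*-1,(a-b)[1]))
g=s['image'][143:162,385:412].max(2).astype(float)
w=np.clip(190-g,0,None);w=w*(cv2.connectedComponents((w>30).astype(np.uint8))[1]>0)
yy,xx=np.mgrid[143:162,385:412]
n,l,st,ce=cv2.connectedComponentsWithStats((190-g>40).astype(np.uint8));print(st[:,4],ce+[385,143], [cv2.minAreaRect((np.argwhere(l==i)[:,::-1]+[385,143]).astype(np.float32)) for i in range(1,n)])
p=onz(t,(447.3,208.7),.12);print('slot@.12',p,proj(s,p))
e0,e1=onz(t,(439.5,206.3),.12),onz(t,(455,211),.12);print('slot dir yaw',np.arctan2(-(e0-e1)[0],(e0-e1)[1]))
c=[onz(t,q,.12) for q in[(429.2,176.5),(413.6,224),(466.5,241.3),(482.5,193.8)]];print(np.array(c),np.mean(c,0))
for i in range(4):
    d=c[(i+1)%4]-c[i];print(np.linalg.norm(d),np.arctan2(d[1],d[0]))
# hi-res crops for reader+rack
for im,x0,y0,w,h,n in((t['image'],400,165,90,85,'r1'),(s['image'],360,125,70,80,'r2')):
    pass
```

```text
tagtop (array([0.6187, 0.0002, 0.1171]), np.float64(0.002636525558088744)) [ 0.6178 -0.0006  0.116 ]
rack front edge [0.6014 0.0866 0.    ] [ 0.5879 -0.0771  0.    ] -0.08274840704114053
[510   2   1] [[397.998 152.002]
 [397.5   152.   ]
 [400.    151.   ]] [((397.5, 152.0), (1.0, 0.0), 180.0), ((400.0, 151.0), (0.0, 0.0), 0.0)]
slot@.12 [ 0.546  -0.3172  0.12  ] [[396.8695 151.9585]]
slot dir yaw -0.2924278953172008
[[ 0.6216 -0.2761  0.12  ]
 [ 0.5099 -0.2381  0.12  ]
 [ 0.4704 -0.3603  0.12  ]
 [ 0.5814 -0.4     0.12  ]] [ 0.5458 -0.3186  0.12  ]
0.1179719930656154 2.8141145072875835
0.12838012640583707 -1.883462786968742
0.11784849186235224 -0.3438703090145481
0.1303096641666889 1.2568411709724265
```

Request:
play_rows(steps=[1,0,0,-0.3,-1,1,0,0,-0.3,-1,1,0,0,-0.3,-1,1,0,0,-0.3,-1,1,0,0,-0.3,-1,1,0,0,-0.3,-1,1,0,0,-0.3,-1,1,0,0,-0.3,-1,1,0,0,-0.3,-1,1,0,0,-0.3,-1])

```text
time: 1.1
position: [0.1869, -0.5959, 0.3123]
tool_rot: [0.794, 0.608, 0.0, -0.001]
ft_force: [0.4, -0.4, 0.3]
grip_width: 0.0869
grip_force: 0.0
```

Request:
play_rows(steps=[1,0,1,0,-1,1,0,1,0,-1,1,0,1,0,-1,1,1,0.4,0,0,1,1,0.4,0,0,1,1,0.4,0,0,1,1,0.4,0,0,1,1,0.4,0,0,1,1,0.4,0,0,1,1,0.4,0,0])

```text
time: 2.1
position: [0.3526, -0.397, 0.3121]
tool_rot: [0.695, 0.719, 0.0, -0.0]
ft_force: [0.4, 0.6, -0.5]
grip_width: 0.087
grip_force: 0.0
```

Request:
play_rows(steps=[1,1,0.2,0.2,0,1,1,0.2,0.2,0,1,1,0.2,0.2,0,1,1,0.2,0.2,0,1,1,0.2,0.2,0,1,1,0.2,0.2,0,1,1,0.2,0.2,0,1,1,0.2,0.2,0,1,1,0.2,0.2,0,1,1,0.2,0.2,0])

```text
time: 3.1
position: [0.4023, -0.0954, 0.2522]
tool_rot: [0.695, 0.719, -0.0, -0.0]
ft_force: [1.1, -0.1, 0.3]
grip_width: 0.087
grip_force: 0.0
```

```bash
cat >> h.py <<'E'
def st():
    o=robot.get_obs();M=R.from_quat(o['tool_rot']).as_matrix();return o,M,np.arctan2(M[1,0],M[0,0])
def go(xyz,psi=None):
    o,M,y=st();d=M.T@(np.array(xyz)-o['position'])/.03
    print('t',o['time'],'pos',o['position'].round(4),'psi',round(y,3),'units',d.round(2),'turn',None if psi is None else round(-(psi-y)/.1,2),'q',o['q'].round(2),'F',o['ft_force'].round(1),'w',o['grip_width'],o['grip_force'])
E
python3 -c "
from h import *
go([.4327,.0386,.2],1.609)"
```

```text
t 3.1 pos [ 0.4023 -0.0954  0.2522] psi 1.604 units [4.43 1.16 1.74] turn -0.05 q [-0.5   0.2   1.89  0.    1.05 -0.54] F [ 1.1 -0.1  0.3] w 0.08704120672453994 0.0
```

Request:
play_rows(steps=[1,0.9,0.23,0.35,0,1,0.9,0.23,0.35,0,1,0.9,0.23,0.35,0,1,0.9,0.23,0.35,0,1,0.83,0.24,0.34,0,1,0,0,0,0,1,0,0,0.6,0,1,0,0,0.6,0,1,0,0,0.6,0,1,0,0,0.6,0])

```text
time: 4.1
position: [0.4331, 0.0364, 0.128]
tool_rot: [0.695, 0.719, 0.0, 0.0]
ft_force: [-0.2, -1.0, -0.7]
grip_width: 0.0872
grip_force: 0.0
```

Run:
```python
from h import *
go([.4327,.0386,.126],1.609)
a=cam('side');b=cam('top')
A=cv2.resize(a['image'][190:300,300:430],None,fx=3.5,fy=3.5,interpolation=2);B=cv2.resize(b['image'][205:305,250:350],(345,385),interpolation=2)
cv2.imwrite('pics/g1.png',np.hstack([A[:385],B])[:,:,::-1])
```

```text
t 4.1 pos [0.4331 0.0364 0.128 ] psi 1.604 units [ 0.07 -0.01  0.07] turn -0.05 q [-0.17  0.44  1.99 -0.    0.71 -0.21] F [-0.2 -1.  -0.7] w 0.08721653075049192 0.0
```

View pics/g1.png

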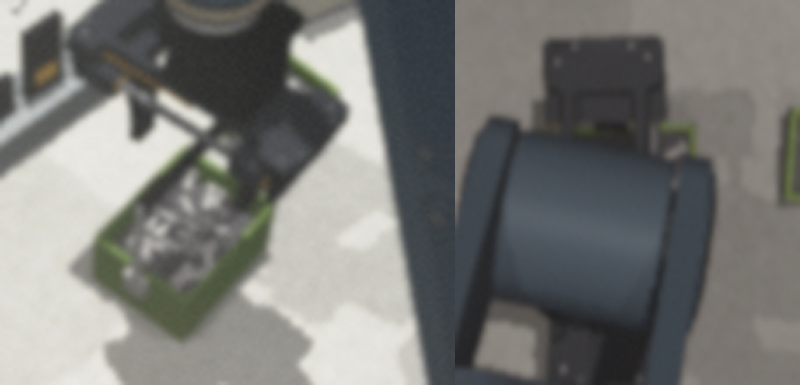

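The bar lies between the fingers, which straddle it in the middle of the bin. Now I'll close and lift a little.

Request:
play_rows(steps=[-1,0.1,0,0.07,0,-1,0,0,0,0,-1,0,0,0,0,-1,0,0,0,0,-1,0,0,0,0,-1,0,0,0,0,-1,0,0,0,0,-1,0,0,0,0,-1,0,0,0,0,-1,0,0,0,0], grip_force=40)

```text
time: 5.2
position: [0.4328, 0.0402, 0.1262]
tool_rot: [0.695, 0.719, -0.0, -0.0]
ft_force: [0.7, 0.5, 0.5]
grip_width: 0.0153
grip_force: 0.0
```

Request:
play_rows(steps=[-1,0,0,-0.2,0,-1,0,0,-0.4,0,-1,0,0,-0.4,0,-1,0,0,-0.4,0,-1,0,0,-0.4,0,-1,0,0,-0.4,0,-1,0,0,-0.4,0,-1,0,0,-0.4,0,-1,0,0,-0.4,0,-1,0,0,-0.3,0])

```text
time: 6.2
position: [0.4323, 0.0403, 0.2378]
tool_rot: [0.695, 0.719, -0.0, -0.0]
ft_force: [0.5, -0.2, -3.4]
grip_width: 0.011
grip_force: 40.0
```

Run:
```python
from h import *
go([.4246,.309,.231],1.718)
b=cam('side');save(b,'lift.png')
```

```text
t 6.2 pos [0.4323 0.0403 0.2378] psi 1.604 units [8.96 0.04 0.23] turn -1.14 q [-0.17  0.25  1.87  0.    1.03 -0.2 ] F [ 0.5 -0.2 -3.4] w 0.011019415324629007 39.99533414840698
```

View pics/lift.png

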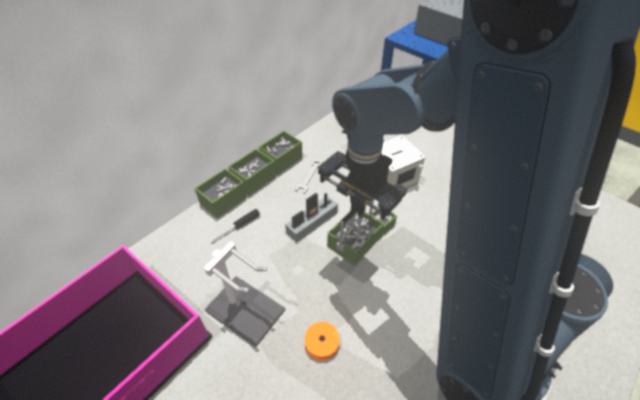

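The bin is lifted and hangs level in the gripper, at about (358,235). Next: the hanger.

Request:
play_rows(steps=[-1,0.4,0,0,-0.2,-1,0.7,0,0,-0.2,-1,0.9,0.1,0,-0.2,-1,0.9,0.1,0,-0.2,-1,0.9,0.1,0,-0.2,-1,0.9,0.1,0,-0.14,-1,0.9,0.1,0,0,-1,0.8,0.1,0,0,-1,0.5,0,0,0,-1,0.2,0,0,0])

```text
time: 7.25
position: [0.4261, 0.2557, 0.2362]
tool_rot: [0.652, 0.758, -0.001, -0.001]
ft_force: [-0.0, -0.6, -3.7]
grip_width: 0.0105
grip_force: 40.0
```

Run:
```python
from h import *
go([.4246,.309,.238],1.718)
go([.5037,.3208,.238],1.718)
```

```text
t 7.25 pos [0.4261 0.2557 0.2362] psi 1.721 units [ 1.76  0.22 -0.06] turn 0.03 q [0.31 0.34 1.73 0.   1.08 0.16] F [-0.  -0.6 -3.7] w 0.010457773434017222 39.99532699584961
t 7.25 pos [0.4261 0.2557 0.2362] psi 1.721 units [ 1.76  2.88 -0.07] turn 0.03 q [0.31 0.34 1.73 0.   1.08 0.16] F [-0.  -0.6 -3.7] w 0.010457773434017222 39.99532699584961
```

Request:
play_rows(steps=[-1,0.4,0,0,0,-1,0.6,0,0,0,-1,0.5,0,0,0,-1,0.26,0.1,0,0,-1,0,0.3,0,0,-1,0,0.4,0,0,-1,0,0.4,0,0,-1,0,0.3,0,0,-1,0,0,0,0,-1,0,0,0,0])

```text
time: 8.25
position: [0.4643, 0.3122, 0.237]
tool_rot: [0.654, 0.757, -0.001, -0.0]
ft_force: [0.4, 0.4, -3.4]
grip_width: 0.0108
grip_force: 40.0
```

Run:
```python
from h import *
go([.5037,.3208,.238],1.718)
a=cam('side');b=cam('top')
k=3.2
A=cv2.resize(a['image'][190:350,190:310],None,fx=k,fy=k,interpolation=2);B=cv2.resize(b['image'][130:290,110:230],None,fx=k,fy=k,interpolation=2)
cv2.imwrite('pics/h1.png',np.hstack([A,B])[:,:,::-1])
```

```text
t 8.25 pos [0.4643 0.3122 0.237 ] psi 1.717 units [ 0.09  1.34 -0.04] turn -0.01 q [0.39 0.42 1.58 0.   1.14 0.25] F [ 0.4  0.4 -3.4] w 0.010762505220690359 39.99553084373474
```

View pics/h1.png

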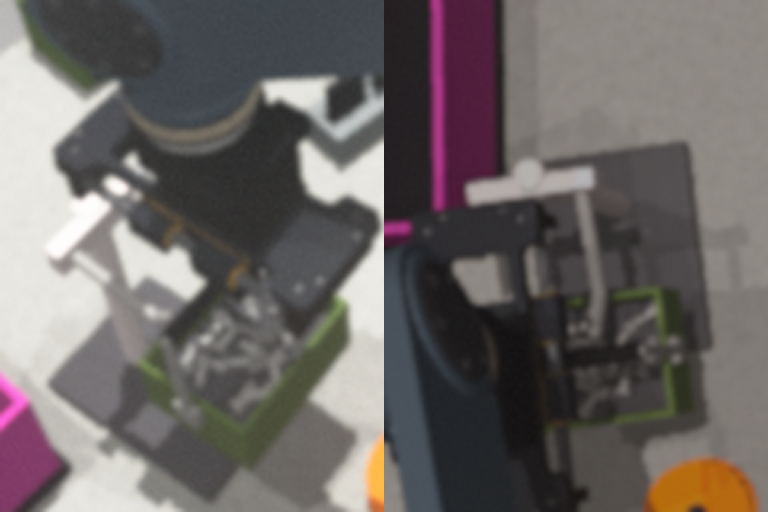

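The bin is in front of the prongs: its bar is just short of the prong tips and above them, aligned with the crossbar. Advancing 40 mm, then lowering.

Request:
play_rows(steps=[-1,0.03,0.2,0,0,-1,0.03,0.3,0,0,-1,0.03,0.3,0,0,-1,0,0.3,0,0,-1,0,0.24,0,0,-1,0,0,0,0,-1,0,0,0.2,0,-1,0,0,0.2,0,-1,0,0,0.2,0,-1,0,0,0,0])

```text
time: 9.35
position: [0.5025, 0.3209, 0.2178]
tool_rot: [0.653, 0.757, -0.001, -0.001]
ft_force: [-0.2, -0.3, -3.7]
grip_width: 0.0107
grip_force: 40.0
```

Run:
```python
from h import *
go([.5037,.3208,.191],1.718)
```

```text
t 9.35 pos [0.5025 0.3209 0.2178] psi 1.718 units [-0.01  0.04  0.89] turn -0.0 q [0.38 0.5  1.51 0.   1.14 0.23] F [-0.2 -0.3 -3.7] w 0.010715481907497748 39.99561131000519
```

Lowering until the load comes off the wrist.

Request:
play_rows(steps=[-1,0,0,0.1,0,-1,0,0,0.1,0,-1,0,0,0.1,0,-1,0,0,0.1,0,-1,0,0,0.1,0,-1,0,0,0.1,0,-1,0,0,0.1,0,-1,0,0,0,0,-1,0,0,0,0,-1,0,0,0,0])

```text
time: 10.35
position: [0.5036, 0.3213, 0.1983]
tool_rot: [0.653, 0.757, -0.0, -0.0]
ft_force: [-0.1, 0.3, -3.3]
grip_width: 0.0112
grip_force: 40.0
```

Run:
```python
from h import *
go([.5037,.3208,.191],1.718)
```

```text
t 10.35 pos [0.5036 0.3213 0.1983] psi 1.718 units [-0.02 -0.    0.24] turn -0.0 q [0.38 0.52 1.53 0.   1.09 0.23] F [-0.1  0.3 -3.3] w 0.011203554963826096 39.995554089546204
```

Request:
play_rows(steps=[-1,0,0,0.07,0,-1,0,0,0.07,0,-1,0,0,0.07,0,-1,0,0,0.04,0,-1,0,0,0,0,-1,0,0,0,0,-1,0,0,0,0,-1,0,0,0,0,-1,0,0,0,0,-1,0,0,0,0])

```text
time: 11.35
position: [0.5078, 0.3225, 0.1938]
tool_rot: [0.653, 0.757, 0.005, 0.003]
ft_force: [3.2, -0.4, 6.5]
grip_width: 0.0109
grip_force: 40.0
```

Contact felt (about 10 N net); I'll relax slightly and let go.

Request:
play_rows(steps=[-1,0,0,-0.05,0,-1,0,0,0,0,1,0,0,0,0,1,0,0,0,0,1,0,0,0,0,1,0,0,0,0,1,0,0,0,0,1,0,0,0,0,1,0,0,0,0,1,0,0,0,0])

```text
time: 12.35
position: [0.5036, 0.3213, 0.1922]
tool_rot: [0.653, 0.757, -0.0, -0.0]
ft_force: [0.8, 0.3, 0.4]
grip_width: 0.0667
grip_force: 0.0
```

Request:
play_rows(steps=[1,0,0,0,0,1,0,0,-0.2,0,1,0,0,-0.3,0,1,0,0,-0.4,0,1,0,0,-0.6,0,1,0,0,-0.6,0,1,0,0,-0.6,0,1,0,0,-0.6,0,1,0,0,-0.4,0,1,0,0,0,0])

```text
time: 13.35
position: [0.5049, 0.3218, 0.3062]
tool_rot: [0.653, 0.757, 0.003, 0.001]
ft_force: [0.2, -0.2, -0.1]
grip_width: 0.0869
grip_force: 0.0
```

Run:
```python
from h import *
go([.618,0,.26],np.pi/2-.083)
a=cam('side');b=cam('top')
k=3.2
A=cv2.resize(a['image'][190:350,190:310],None,fx=k,fy=k,interpolation=2);B=cv2.resize(b['image'][130:290,110:230],None,fx=k,fy=k,interpolation=2)
cv2.imwrite('pics/h2.png',np.hstack([A,B])[:,:,::-1])
```

```text
t 13.35 pos [0.5049 0.3218 0.3062] psi 1.718 units [-11.16   2.15   1.54] turn 2.3 q [0.38 0.41 1.4  0.   1.33 0.23] F [ 0.2 -0.2 -0.1] w 0.08692666691221695 0.0
```

View pics/h2.png

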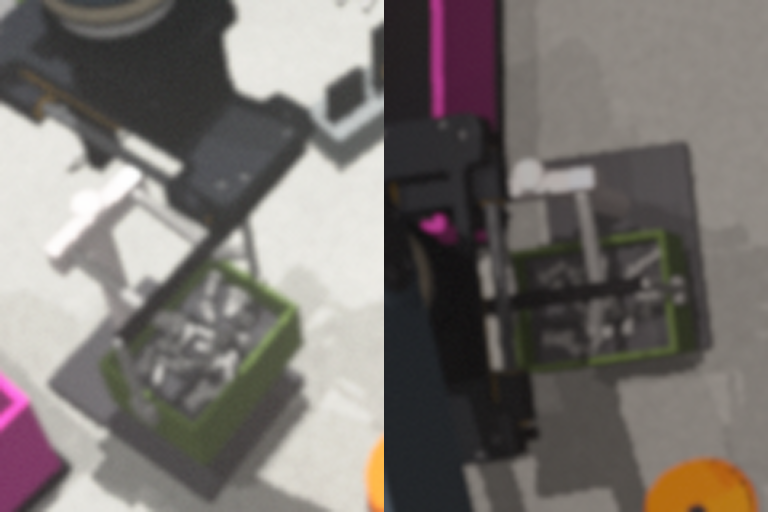

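The bin hangs level with its bar across both prongs, clear of the fingers. Next: the tag.

Request:
play_rows(steps=[1,-0.5,0,0,0.77,1,-0.7,0,0,0.77,1,-0.9,0,0,0.76,1,-1,0.5,0.1,0,1,-1,0.5,0.1,0,1,-1,0.5,0.1,0,1,-1,0.5,0.1,0,1,-1,0.5,0.1,0,1,-0.8,0.5,0.1,0,1,-0.5,0.3,0.1,0])

```text
time: 14.45
position: [0.5904, 0.0599, 0.2808]
tool_rot: [0.736, 0.676, -0.001, -0.001]
ft_force: [0.1, 0.1, 0.2]
grip_width: 0.0871
grip_force: 0.0
```

Run:
```python
from h import *
go([.618,0,.2],np.pi/2-.083)
```

```text
t 14.45 pos [0.5904 0.0599 0.2808] psi 1.486 units [-1.91  1.09  2.69] turn -0.02 q [-0.09  0.42  1.44 -0.    1.28 -0.  ] F [0.1 0.1 0.2] w 0.08706793569341177 0.0
```

Request:
play_rows(steps=[1,-0.4,0.2,0.3,0,1,-0.5,0.3,0.5,0,1,-0.5,0.3,0.6,0,1,-0.3,0.2,0.6,0,1,-0.1,0,0.5,0,1,0,0,0,0,1,0,0,0,0,1,0,0,0,0,1,0,0,0,0,1,0,0,0,0])

```text
time: 15.45
position: [0.616, 0.0059, 0.2081]
tool_rot: [0.736, 0.677, 0.001, 0.001]
ft_force: [-0.1, 0.5, -0.3]
grip_width: 0.0871
grip_force: 0.0
```

Run:
```python
from h import *
go([.618,0,.082],np.pi/2-.083)
a=cam('side')
k=5
A=cv2.resize(a['image'][150:260,250:390],None,fx=k,fy=k,interpolation=2)
cv2.imwrite('pics/t1.png',A[:,:,::-1])
```

```text
t 15.45 pos [0.616  0.0059 0.2081] psi 1.488 units [-0.19  0.08  4.2 ] turn 0.01 q [-0.17  0.53  1.47  0.    1.14 -0.09] F [-0.1  0.5 -0.3] w 0.08706941079185325 0.0
```

View pics/t1.png

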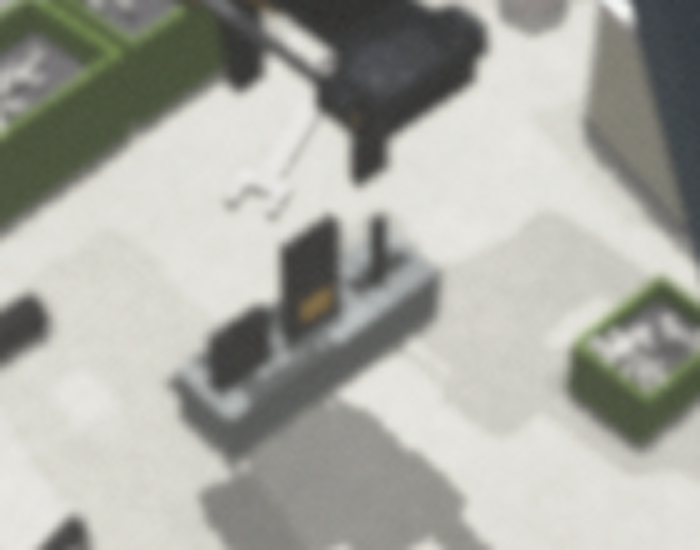

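The tag is the tall middle piece with brass, its top at about (312,196), and the open fingers are above it. Descending and gripping.

Request:
play_rows(steps=[1,-0.19,0.08,0.3,0,1,0,0,0.5,0,1,0,0,0.6,0,1,0,0,0.6,0,1,0,0,0.6,0,1,0,0,0.6,0,1,0,0,0.5,0,1,0,0,0.4,0,1,0,0,0,0,1,0,0,0,0])

```text
time: 16.5
position: [0.6177, -0.0004, 0.0842]
tool_rot: [0.736, 0.677, 0.0, 0.0]
ft_force: [0.2, 0.1, -0.3]
grip_width: 0.087
grip_force: 0.0
```

Request:
play_rows(steps=[-1,0,0,0,0,-1,0,0,0,0,-1,0,0,0,0,-1,0,0,0,0,-1,0,0,0,0,-1,0,0,0,0,-1,0,0,0,0,-1,0,0,0,0,-1,0,0,0,0,-1,0,0,0,0], grip_force=25)

```text
time: 17.5
position: [0.6175, -0.0002, 0.0842]
tool_rot: [0.736, 0.677, -0.0, -0.0]
ft_force: [-0.1, 0.1, 0.2]
grip_width: 0.015
grip_force: 0.0
```

Request:
play_rows(steps=[-1,0,0,0,0,-1,0,0,0,0,-1,0,0,0,0,-1,0,0,-0.2,0,-1,0,0,-0.3,0,-1,0,0,-0.4,0,-1,0,0,-0.5,0,-1,0,0,-0.6,0,-1,0,0,-0.7,0,-1,0,0,-0.7,0])

```text
time: 18.5
position: [0.6162, -0.0, 0.1879]
tool_rot: [0.736, 0.677, -0.001, -0.001]
ft_force: [0.6, -0.1, -0.3]
grip_width: 0.0102
grip_force: 25.0
```

Run:
```python
from h import *
go([.618,0,.22],np.pi/2-.083)
```

```text
t 18.5 pos [ 0.6162 -0.      0.1879] psi 1.488 units [ 0.01  0.06 -1.07] turn 0.0 q [-0.18  0.56  1.49 -0.    1.1  -0.1 ] F [ 0.6 -0.1 -0.3] w 0.010183454148371907 24.998864065564703
```

Request:
play_rows(steps=[-1,0,0,-0.7,0.5,-1,0,0,-0.6,0.6,-1,-0.4,0,-0.4,0.6,-1,-0.7,0.1,0,0.6,-1,-1,0.1,0,0,-1,-1,0.1,0,0,-1,-1,0.1,0,0,-1,-1,0.1,0,0,-1,-1,0.1,0,0,-1,-0.8,0.1,0,0])

```text
time: 19.5
position: [0.5748, -0.2053, 0.2383]
tool_rot: [0.809, 0.588, -0.001, -0.001]
ft_force: [0.3, -0.2, 0.6]
grip_width: 0.0096
grip_force: 25.0
```

Run:
```python
from h import *
go([.546,-.318,.225],np.pi/2-.315)
```

```text
t 19.5 pos [ 0.5748 -0.2053  0.2383] psi 1.257 units [-3.87  0.25  0.44] turn 0.01 q [-0.53  0.49  1.45 -0.    1.2  -0.21] F [ 0.3 -0.2  0.6] w 0.009616079227326711 25.000329875329044
```

Request:
play_rows(steps=[-1,-0.5,0,0,0,-1,-0.8,0.1,0,0,-1,-0.9,0.1,0,0,-1,-0.8,0.05,0,0,-1,-0.5,0,0.2,0,-1,-0.3,0,0.2,0,-1,-0.07,0,0,0,-1,0,0,0,0,-1,0,0,0,0,-1,0,0,0,0])

```text
time: 20.5
position: [0.5482, -0.316, 0.2255]
tool_rot: [0.808, 0.589, 0.0, -0.0]
ft_force: [0.5, 0.3, -1.0]
grip_width: 0.0096
grip_force: 25.0
```

Run:
```python
from h import *
go([.546,-.318,.225],np.pi/2-.315)
a=cam('side');b=cam('top')
import pickle;pickle.dump((a,b),open('r.pkl','wb'))
A=cv2.resize(a['image'][100:180,355:435],None,fx=7,fy=7,interpolation=2);B=cv2.resize(b['image'][165:245,405:450],(225,400),interpolation=2)
A=A.copy()
for x in range(360,435,10):cv2.line(A,((x-355)*7+3,0),((x-355)*7+3,8),(255,0,0));cv2.putText(A,str(x),((x-355)*7-8,18),0,.35,(255,0,0))
for y in range(100,180,10):cv2.line(A,(0,(y-100)*7+3),(8,(y-100)*7+3),(255,0,0));cv2.putText(A,str(y),(9,(y-100)*7+7),0,.35,(255,0,0))
o=np.zeros((560,785,3),np.uint8);o[:,:560]=A;o[:400,560:]=B
cv2.imwrite('pics/r1.png',o[:,:,::-1])
```

```text
t 20.5 pos [ 0.5482 -0.316   0.2255] psi 1.259 units [-0.08 -0.05  0.02] turn 0.03 q [-0.7   0.54  1.41  0.    1.2  -0.39] F [ 0.5  0.3 -1. ] w 0.009593665298848654 24.99954718106892
```

View pics/r1.png

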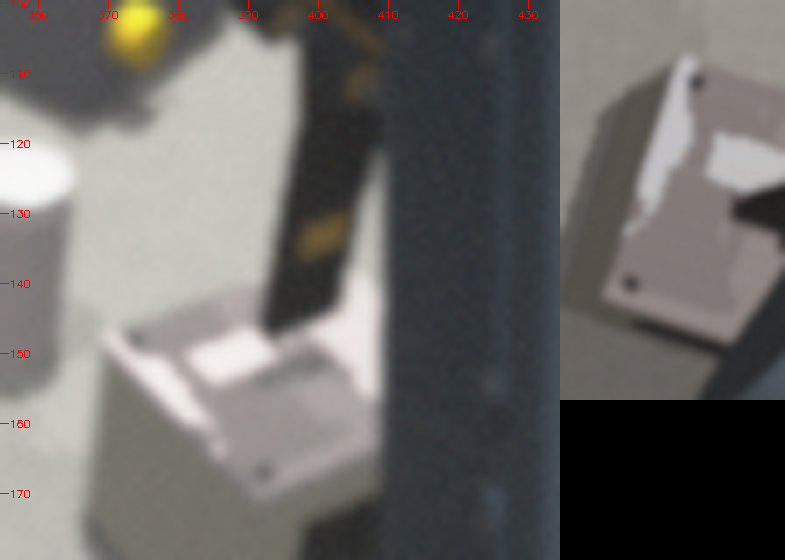

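The side view shows the tag's lower edge running (393,147)–(402.5,143), just above the plate; the slot is hidden behind it. I'll compare this with the edge predicted from the tool pose to get the tag's offset in the grip.

Run:
```python
from h import *
import pickle
a,b=pickle.load(open('r.pkl','rb'));o,M,y=st();np.set_printoptions(precision=4,suppress=True)
P=o['position'];
for u in(-.003,0,.003):
  for z in(.1445,.1475):
    c=np.array([P[0],P[1],z])+M[:,0]*u-M[:,1]*.005
    print(u,z,proj(a,[c+M[:,0]*.02,c-M[:,0]*.02]).ravel())
# subpixel edges of the tag side lines in side image: rows, left/right dark transitions
g=a['image'].max(2).astype(float)
for r in (125,128,138,141):
    row=g[r,380:409];L=[380+i+(row[i]-100)/(row[i]-row[i+1]) for i in range(28) if row[i]>=100>row[i+1]];Rr=[380+i+(100-row[i])/(row[i+1]-row[i]) for i in range(28) if row[i]<100<=row[i+1]];print(r,L,Rr)
    # predicted edges at this row for u=0
    for u in (0.,):
        res=[]
        for sgn,off in((.02,-.005),(.02,.005),(-.02,-.005)):
            zs=np.linspace(.14,.22,200);c=P+M[:,0]*(u+sgn)+M[:,1]*off;pr=proj(a,[[c[0],c[1],z] for z in zs]);res.append(np.interp(-r,-pr[::1,1][::1],pr[:,0]) if pr[0,1]<pr[-1,1] else np.interp(r,pr[::-1,1],pr[::-1,0]))
        print('  pred +u near/far, -u near',np.round(res,2))
for c in range(394,402,2):
    col=g[135:155,c];print(c,[135+i+(100-col[i])/(col[i+1]-col[i]) for i in range(19) if col[i]<100<=col[i+1]])
```

```text
-0.003 0.1445 [393.9224 148.5867 404.1365 144.4387]
-0.003 0.1475 [394.0591 147.8525 404.29   143.7052]
0 0.1445 [393.1472 148.9016 403.3783 144.7467]
0 0.1475 [393.2825 148.1673 403.5305 144.0131]
0.003 0.1445 [392.3706 149.2169 402.6188 145.0551]
0.003 0.1475 [392.5047 148.4827 402.7698 144.3215]
125 [np.float64(395.96153846153845)] [np.float64(407.46153846153845)]
  pred +u near/far, -u near [396.71 394.66 407.38]
128 [np.float64(395.27272727272725)] [np.float64(405.825)]
  pred +u near/far, -u near [396.71 394.62 406.85]
138 [np.float64(393.62)] [np.float64(403.38461538461536)]
  pred +u near/far, -u near [395.16 392.83 404.78]
141 [np.float64(392.84444444444443)] [np.float64(402.7450980392157)]
  pred +u near/far, -u near [394.6  392.29 404.16]
394 [np.float64(147.13333333333333)]
396 [np.float64(146.31914893617022)]
398 [np.float64(145.3265306122449)]
400 [np.float64(144.33333333333334)]
```

Run:
```python
from h import *
import pickle
a,b=pickle.load(open('r.pkl','rb'))
for r in(129,138,142):print(r,a['image'][r,386:410].mean(1).astype(int))
for c in(396,400):print(c,a['image'][138:152,c].mean(1).astype(int))
s=pickle.load(open('side0.pkl','rb'))
print(s['image'][145:160,388:408].mean(2).astype(int))
```

```text
129 [197 196 195 197 194 194 194 184 155 103  61  47  45  44  47  47  45  50
  52  75 121 155 161 133]
138 [196 195 194 193 197 191 170 128  79  54  47  50  48  45  47  45  50  79
 130 176 196 194 175 137]
142 [174 174 173 172 168 154 124  83  54  47  45  46  44  45  48  48  73 123
 180 220 229 225 207 159]
396 [ 47  46  46  47  45  45  46  56  82 128 165 167 154 136]
400 [ 47  46  46  44  48  51  77 134 188 211 197 169 142 122]
[[242 242 241 241 240 241 240 240 240 240 239 240 241 241 240 241 241 241
  241 241]
 [241 241 241 240 240 241 240 241 240 240 240 242 241 241 241 241 241 241
  242 241]
 [241 241 241 241 241 241 241 241 242 240 240 240 240 240 240 241 241 241
  241 241]
 [241 241 241 241 241 241 241 241 241 239 239 237 235 234 237 239 241 241
  240 241]
 [241 241 242 242 241 241 240 239 237 236 231 226 219 218 226 236 238 240
  240 241]
 [242 242 242 241 240 240 237 234 227 216 204 191 178 183 206 227 237 240
  241 240]
 [241 241 240 238 234 231 225 215 195 174 160 150 145 157 187 218 233 239
  241 241]
 [242 240 235 227 216 201 188 172 156 145 141 149 163 182 204 226 236 239
  241 241]
 [242 239 229 206 175 158 154 148 152 159 171 192 211 221 229 235 239 240
  240 241]
 [242 239 228 197 165 153 161 175 188 202 218 227 234 236 238 240 241 241
  241 240]
 [242 241 234 220 195 188 200 217 225 230 235 238 239 239 241 241 241 241
  241 241]
 [242 241 239 234 226 224 231 235 237 239 240 240 240 241 241 240 241 241
  241 241]
 [242 242 241 240 238 237 239 240 241 240 241 241 241 241 241 241 242 241
  241 241]
 [242 241 242 241 241 241 241 241 241 241 241 241 241 241 241 241 241 241
  241 241]
 [242 242 241 242 241 241 241 242 241 241 241 241 241 241 240 241 241 241
  241 241]]
```

Request:
play_rows(steps=[-1,-0.09,-0.05,0.2,0.05,-1,0,0,0.3,0,-1,0,0,0.3,0,-1,0,0,0.1,0,-1,0,0,0.1,0,-1,0,0,0.1,0,-1,0,0,0,0,-1,0,0,0,0,-1,0,0,0,0,-1,0,0,0,0])

```text
time: 21.6
position: [0.5454, -0.319, 0.1921]
tool_rot: [0.81, 0.586, -0.0, -0.0]
ft_force: [0.4, -0.2, -0.9]
grip_width: 0.0099
grip_force: 25.0
```

Run:
```python
from h import *
go([.546,-.3177,.138],np.pi/2-.317)
```

```text
t 21.6 pos [ 0.5454 -0.319   0.1921] psi 1.253 units [0.05 0.01 1.8 ] turn -0.01 q [-0.71  0.57  1.44 -0.    1.13 -0.39] F [ 0.4 -0.2 -0.9] w 0.00989698211296351 24.999904101714492
```

Request:
play_rows(steps=[-1,0,0,0.1,0,-1,0,0,0.1,0,-1,0,0,0.1,0,-1,0,0,0,0,-1,0,0,0,0,-1,0,0,0,0,-1,0,0,0,0,-1,0,0,0,0,-1,0,0,0,0,-1,0,0,0,0])

```text
time: 22.6
position: [0.5455, -0.319, 0.1833]
tool_rot: [0.81, 0.586, -0.0, -0.0]
ft_force: [0.2, 1.6, -1.4]
grip_width: 0.0097
grip_force: 25.0
```

Run:
```python
from h import *
go([.546,-.3177,.138],np.pi/2-.317)
print(robot.get_obs()['moment'])
```

```text
t 22.6 pos [ 0.5455 -0.319   0.1833] psi 1.253 units [0.05 0.   1.51] turn -0.01 q [-0.71  0.58  1.45  0.    1.11 -0.39] F [ 0.2  1.6 -1.4] w 0.009731445875478726 24.999890802428126
[ 0.09832055 -0.0740346  -0.01034793]
```

It's inside the slot with little force. On down to half depth.

Request:
play_rows(steps=[-1,0.03,0,0.15,0,-1,0,0,0.15,0,-1,0,0,0.15,0,-1,0,0,0.15,0,-1,0,0,0.2,0,-1,0,0,0.2,0,-1,0,0,0.2,0,-1,0,0,0.2,0,-1,0,0,0.1,0,-1,0,0,0,0])

```text
time: 23.6
position: [0.5457, -0.3181, 0.1377]
tool_rot: [0.81, 0.586, -0.0, -0.0]
ft_force: [-0.4, 0.7, -0.1]
grip_width: 0.0095
grip_force: 25.0
```

Request:
play_rows(steps=[-1,0,0,0,0,-1,0,0,0,0,-1,0,0,0,0,-1,0,0,0,0,-1,0,0,0,0,-1,0,0,0,0,-1,0,0,0,0,-1,0,0,0,0,-1,0,0,0,0,-1,0,0,0,0])

```text
time: 24.6
position: [0.5458, -0.3182, 0.1382]
tool_rot: [0.81, 0.586, -0.0, -0.0]
ft_force: [0.3, -1.3, 0.4]
grip_width: 0.0097
grip_force: 25.0
```

Run:
```python
from h import *
go([.546,-.3177,.138],np.pi/2-.317)
a=cam('side');b=cam('top')
k=3.5
A=cv2.resize(a['image'][80:190,340:450],None,fx=k,fy=k,interpolation=2);B=cv2.resize(a['image'][220:330,190:300],None,fx=k,fy=k,interpolation=2)
cv2.imwrite('pics/f.png',np.hstack([A,B])[:,:,::-1])
```

```text
t 24.6 pos [ 0.5458 -0.3182  0.1382] psi 1.253 units [0.02 0.   0.01] turn -0.01 q [-0.7   0.64  1.49  0.    1.02 -0.39] F [ 0.3 -1.3  0.4] w 0.009731532879486748 24.999883405398577
```

View pics/f.png

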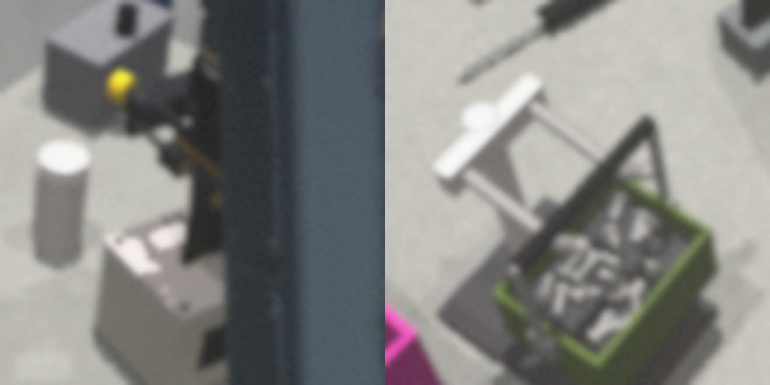

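The bin hangs level on both prongs, and the tag goes into the plate with almost no force. Handing in.

```bash
python3 -c "
from rig import robot
print(robot.hand_in())"
```

```text
the job is handed in; nothing more can be done
None
```

The job is handed in: the bin hangs level on both prongs, let go, and the tag is held still in the reader slot, by tool height about 60 mm below the guard plate's top; the hand-in returned no verdict.

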